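# Stand up the ink bottle and raise the inspection camera for its picture

## Robot

A 6-joint arm with a two-finger parallel gripper is mounted at the origin on the work surface. World frame = base frame: x ahead of the robot, y to its left, z up, the work surface at z = 0. Lengths are in m, angles in rad, forces in N, time in s.
With the tool pointing down it reaches from about 0.35 to 0.775 m from the base axis. Payload 7.3 kg.
Tool frame: the origin (TCP) lies at the very end of the fingers, on their centre line; the grasp point (between the pads) lies grip_point_offset behind it (grip_point_offset is the distance from the TCP to the grasp point, in m); z points along the fingers, y is the direction in which the jaws open and shut (so a half turn about z gives the same grasp; the last joint's range is limited). The gripper opens to 92 mm and grips with 3 to 60 N. Pads are 19 mm wide; open, the fingers measure 130 mm over their backs; the gripper's body (75 mm by 190 mm) begins 47 mm behind the grasp point.
Start: joints at [-1.291, 0.342, 1.524, -0, 1.275, -0.146], TCP at [0.217, -0.478, 0.195] pointing down, gripper open.
Joint ranges: [-2.53, 2.53], [-0.77, 2.02], [0.04, 2.7], [-1, 4.14], [0.28, 2.66], [-3.11, 3.11]. Speed limits (rad/s): [2.57, 2.57, 3.14, 3.14, 3.14, 3.14].

## Interface

Orientations are given as [roll, pitch, yaw] about the fixed x, y, z axes, in that order (R = Rz(yaw) Ry(pitch) Rx(roll)).
In Python, from cell import * gives the robot as it stands.
- The arm moves only by the shell command python3 -m inch 'ROWS' [OPENING] [FORCE]. ROWS is JSON, a list that holds one entry, the list of rows, each a list of 4 numbers: the shift along the tool's x, y, z in mm, then the turn about the tool's z in rad. In form: [[[x, y, z, roll], ...]]. A call has 1 to 10 rows; each row shifts and turns the commanded pose from where the row before left it, along the tool's axes as they then stand; what a row does not reach is not made up. A row lasts 1/8 s, in which the tool goes at most 62.5 mm and 10.7 degrees, less where a joint would pass 70% of its speed; a pose out of reach is approached as far as the arm can. A call with a gripper value outside its range is refused whole. OPENING is the closure, from -1 (fully open) to 1 (shut), set as the call begins (- or left out, the last holds). The fingers move at their own pace and stop on an object; FORCE is the grip in N (left out, the last holds). Time passes only in rows, so rows that do not move let the fingers close. It gives the time, the measured TCP pose, the force and the opening at its end, in the units of the state.
- observe(): the state, without advancing time (a new reading comes with each control period).
- read_camera(name): name is "scene" or "top" or "wrist"; returns a dict with "img" (420x560x3 uint8, blue, green, red), "fx", "fy", "cx", "cy" (pixels), "k1" (the pictures are not rectified: a ray, as slopes to the right and down, at radius r is drawn at 1 + k1 r^2 times it, then the intrinsics apply), "eye" and "rotation" of the camera in the world; the wrist camera has in their place "T_tool_cam" (4x4, takes a point from camera to tool coordinates, whose origin is the TCP and whose axes are the flange's). Camera axes: x right, y down, z forward; pixel columns grow to the right and rows downward; lengths in m; the calibration is good to about 2 mm. A picture is of the moment at which its call begins: read the wrist's pose just before it. There is no depth.
- hand_in(): hands the job in, once; it reports no verdict.
Trained networks look in the newest picture that a camera, given by its name, has taken for a name from the list of things; names that differ only in an ending like _2 or _b are one class to them, and where a whole thing is asked for, a point or a joint stands for the part that bears it (a point fixed in the world has none). Each returns a list of dicts, best first, with "conf" (0 to 1); they miss things now and then, are a little off and sometimes report something else, mostly with a low value. They report only what shows in the picture. A call takes as long as a camera call. They do not tell look-alikes from the thing itself.
- boxes_of(camera, label): "at" ([row, column] in pixels, amid what is visible of it).
- place_of(camera, label): "at" ([row, column] in pixels: a listed point, or the origin of a listed thing).
The state is a dict: "time": time; "qpos": joint angles; "qvel": joint speeds; "joint_efforts": joint torques, N m; "tool_pos": TCP position; "tool_rot": TCP orientation; "contact_force": force on the tool from outside, world axes, zero at the start; "torque": the same for the moment, N m; "opening": finger opening in m.
Only numpy, scipy, OpenCV 4.12 (cv2) and the standard library are available. Lean on these libraries where they do the work, as an engineer would, in place of code of your own. Each camera call takes 0.05 s, during which the arm holds its last target. There are 200 camera calls.

## Task

Stand the toppled cyan ink bottle upright and wholly on the round white pad of the photo station without dropping it, and let go of it. Then squeeze the black grip on top of the camera's telescoping mast so that its red release button is pressed in, pull the camera straight up past the first stop to the second stop (both mast sections fully out), and finish while still holding it up there with the button squeezed: the mast has springs and sinks if let go. Leave the other things on the bench where they are.

Things in the scene. Friction and masses are not known exactly. Their poses are not given: they have to be found in the camera images.
- cyan_center (a point): centre (half-way up) of the toppled square ink bottle with cyan label and cap: body 40 x 40 x 95 mm, then a round cap 28 mm across, 23 mm long; 118 mm in all, about 0.2 kg. Own x axis runs from base to cap, base and cap ends 59 mm from this point. It lies on a flat side (this point 20 mm up), cap pointing roughly to the robot's left (+y); upright, x points up.
- station: photo station fixed to the bench: black plate 130 mm (its x) by 330 mm (its y, from -265 to +65), 8 mm thick, with the white pad at one end and the camera mast at the other. Origin on the bench under the mast's axis; z up, -y from mast to pad, +y to the red button's side. A thin fixed latch post, 104 mm tall, stands at y = +48 mm.
- pad_center (a point): centre of the top face of the round white pad, 120 mm across, its top 11 mm above the bench, 180 mm from the mast's axis.
- grip_center (a point): middle of the black squeeze grip on top of the camera head, on the mast's axis; 180 mm above the bench with the mast down. Upright block 30 mm (station x) by 22 mm (station y), from 40 mm below to 22 mm above this point. Take it from above, fingers closing along the station's y, one on the red button, one on the opposite face; 29 mm over both, 22 mm with the button in.
- button_face (a point): centre of the outer face of the red release button: a plate 22 mm wide and 34 mm tall, standing 7 mm proud of the grip's +y (station) face, at the height of grip_center. A thin steel latch strip hangs from it, 30 mm from the mast's axis, starting 23 mm below this point.
- camera_center (a point): centre of the grey camera box (56 x 65 x 40 mm tall) under the grip, its black lens looking along the station's -y towards the pad.
- release (a joint): travel of the red button into the grip, 0 out to 0.007 m fully in (spring, 2 N rising to 5.5 N). While it is out (below about 0.003) the latch locks the mast down; squeezed in, the mast is free.
- mast_head (a joint): how far the upper mast section is out, 0 down to 0.06 m at its stop (the first stop that is felt). Pulling it up takes about 5 N; it springs back down when let go.
- mast_mid (a joint): how far the lower mast section is out, 0 down to 0.06 m at its stop (the second stop). It starts to move after the upper section has reached its stop, and takes about 10 to 12 N of upward pull; it springs back. Camera and grip rise 120 mm in all.
- ink_magenta: upright square bottle with magenta label and cap, 40 x 40 x 118 mm tall, origin at the centre of its underside; bystander
- ink_yellow: upright square bottle with yellow label and cap, 40 x 40 x 118 mm tall, origin at the centre of its underside; bystander
- cartridge_a: loose black ink cartridge, 52 x 26 x 44 mm tall, origin at the centre of its underside; bystander
- cartridge_b: loose dark grey ink cartridge, 52 x 26 x 44 mm tall, origin at the centre of its underside; bystander
- mouse: black computer mouse, 100 x 58 x 33 mm, on a blue mat, origin at the centre of its underside; bystander
- screwdriver: red-handled screwdriver lying on the bench, about 200 mm long, origin under it; bystander
Mind the look-alikes: they are no part of the job. There is more than one size of the part that bears cyan_center; the job needs the middle-sized.

How it is judged:
By the outcome, as a careful person would: the job done as asked, in the order asked, and still so for the second after the job is handed in, while the arm keeps its last pose, push and grip.
It also fails if it takes over 54 s, if anything falls off the work surface, if the arm or the gripper's body presses on something with over 40 N, if the wrist force passes 120 N, or if a joint passes its speed limit or range.

## Working session

There is one attempt and no reset: what is moved stays moved. The work goes in short steps, Python scripts to look and compute and a shell command to move; the robot and the scene stay as the last step left them, time stands still between calls to the robot, and variables do not carry over. Pictures are saved under pics/ and viewed, about 8 in all and at most 12, crops included, and the job is handed in when it is done.

```bash
mkdir -p pics; ls; cat > h.py <<'E'
from cell import *
import numpy as np, cv2
from scipy.spatial.transform import Rotation as R
def cam(name):
    s=observe(); c=read_camera(name)
    if name=='wrist':
        T=np.eye(4); T[:3,:3]=R.from_euler('xyz',s['tool_rot']).as_matrix(); T[:3,3]=s['tool_pos']
        W=T@np.array(c['T_tool_cam']); c['eye']=W[:3,3]; c['rotation']=W[:3,:3]
    c['eye']=np.array(c['eye']); c['rotation']=np.array(c['rotation']); return c
def ray(c,rc):
    K=np.array([[c['fx'],0,c['cx']],[0,c['fy'],c['cy']],[0,0,1.]])
    p=cv2.undistortPoints(np.array([[[rc[1],rc[0]]]],float),K,np.array([c['k1'],0,0,0.]))[0,0]
    return c['rotation']@np.array([p[0],p[1],1])
def at(c,rc,z):
    d=ray(c,rc); return c['eye']+d*(z-c['eye'][2])/d[2]
def proj(c,P):
    q=c['rotation'].T@(np.array(P)-c['eye']); u=q[:2]/q[2]; u=u*(1+c['k1']*(u@u))
    return np.array([c['fy']*u[1]+c['cy'],c['fx']*u[0]+c['cx']])
E
python3 - <<'E'
from h import *
print(observe(),grip_point_offset if 'grip_point_offset' in globals() else '')
H={'cyan_center':.02,'pad_center':.011,'grip_center':.18,'button_face':.18,'camera_center':.12,'station':0,'ink_magenta':0,'ink_yellow':0,'cartridge_a':0,'mouse':0,'screwdriver':0}
for n in ['scene','top']:
    c=cam(n); cv2.imwrite(f'pics/{n}1.png',c['img']); print(n,c['eye'])
    for l,z in H.items():
        for d in place_of(n,l)[:4]: print(l,round(d['conf'],2),np.round(d['at']),np.round(at(c,d['at'],z),3))
E
```

```text
pics
{'time': 0.0, 'qpos': array([-1.29098456e+00,  3.42720375e-01,  1.52504259e+00, -1.30024616e-05,
        1.27537454e+00, -1.46028248e-01]), 'qvel': array([ 9.13856912e-04, -5.12630593e-04, -6.39368770e-04,  9.71807483e-04,
       -5.20195066e-05,  2.65663146e-03]), 'joint_efforts': array([ 1.03308135e-03, -4.31243491e+01, -2.44219673e+01,  7.16590066e-02,
        5.57850022e-02, -1.21453668e-04]), 'tool_pos': array([ 0.21674412, -0.47766405,  0.19423729]), 'tool_rot': array([-3.14006244e+00, -2.12489385e-04,  4.25843643e-01]), 'contact_force': array([-0.18627718, -0.16363895, -0.06135757]), 'torque': array([ 0.02679913,  0.02931885, -0.0498407 ]), 'opening': 0.09193561705319467} 0.0188
scene [1.44073596 0.85474579 1.01293937]Traceback (most recent call last):
  File "<stdin>", line 7, in <module>
  File "h.py", line 15, in at
    d=ray(c,rc); return c['eye']+d*(z-c['eye'][2])/d[2]
                                                   ~^^^
IndexError: invalid index to scalar variable.
```

```bash
python3 -c "
import cv2,numpy as np
" ; ls pics; python3 -m inch 2>&1 | tail -3
```

```text
scene1.png
invalid input
```

```bash
sed -i "s/c\['rotation'\]=np.array(c\['rotation'\]); return c/r=np.array(c['rotation']); c['rotation']=r if r.shape==(3,3) else R.from_euler('xyz',r).as_matrix(); return c/" h.py
cat > look.py <<'E'
from h import *
print(read_camera('scene')['rotation'])
H={'cyan_center':.02,'pad_center':.011,'grip_center':.18,'button_face':.18,'camera_center':.12,'station':0,'ink_magenta':0,'ink_yellow':0,'cartridge_a':0,'mouse':0,'screwdriver':0}
for n in ['scene','top']:
    c=cam(n); cv2.imwrite(f'pics/{n}1.png',c['img']); print(n,c['eye'])
    for l,z in H.items():
        for d in place_of(n,l)[:4]: print(l,round(d['conf'],2),np.round(d['at']),np.round(at(c,d['at'],z),3))
E
python3 look.py
```

```text
[-2.19264162 -0.02044177  2.33595694]
scene [1.44073596 0.85474579 1.01293937]
cyan_center 0.67 [175. 271.] [ 0.291 -0.281  0.02 ]
cyan_center 0.6 [184. 210.] [ 0.49  -0.396  0.02 ]
cyan_center 0.56 [195. 238.] [ 0.468 -0.269  0.02 ]
pad_center 0.83 [254. 262.] [0.626 0.013 0.011]
grip_center 0.81 [232. 315.] [0.599 0.191 0.18 ]
grip_center 0.49 [251. 262.] [0.753 0.145 0.18 ]
button_face 0.47 [228. 320.] [0.573 0.187 0.18 ]
button_face 0.44 [244. 308.] [0.649 0.208 0.18 ]
camera_center 0.66 [243. 308.] [0.59  0.161 0.12 ]
camera_center 0.32 [327. 447.] [0.591 0.593 0.12 ]
station 0.72 [277. 315.] [0.578 0.187 0.   ]
ink_magenta 0.86 [222. 166.] [ 0.729 -0.34   0.   ]
ink_yellow 0.7 [264. 204.] [ 0.771 -0.085  0.   ]
cartridge_a 0.75 [263. 413.] [0.319 0.356 0.   ]
cartridge_a 0.51 [193. 174.] [ 0.606 -0.463  0.   ]
mouse 0.9 [328. 446.] [0.481 0.557 0.   ]
screwdriver 0.67 [315. 261.] [0.792 0.18  0.   ]
screwdriver 0.58 [189. 171.] [ 0.598 -0.492  0.   ]
top [0.45497463 0.01176619 1.33065612]
cyan_center 0.76 [233. 381.] [ 0.474 -0.268  0.02 ]
cyan_center 0.74 [230. 429.] [ 0.479 -0.414  0.02 ]
cyan_center 0.71 [293. 387.] [ 0.296 -0.28   0.02 ]
pad_center 0.82 [182. 287.] [0.638 0.012 0.011]
grip_center 0.67 [193. 221.] [0.59  0.188 0.18 ]
button_face 0.63 [195. 215.] [0.585 0.206 0.18 ]
camera_center 0.69 [191. 233.] [0.601 0.165 0.12 ]
station 0.91 [202. 230.] [0.583 0.191 0.   ]
station 0.5 [146. 397.] [ 0.745 -0.333  0.   ]
ink_magenta 0.72 [149. 399.] [ 0.735 -0.338  0.   ]
ink_yellow 0.57 [140. 315.] [ 0.768 -0.079  0.   ]
cartridge_a 0.61 [187. 442.] [ 0.612 -0.466  0.   ]
cartridge_a 0.44 [284. 174.] [0.336 0.365 0.   ]
mouse 0.89 [240. 108.] [0.473 0.567 0.   ]
screwdriver 0.76 [134. 233.] [0.794 0.176 0.   ]
screwdriver 0.48 [193. 214.] [0.612 0.239 0.   ]
```

```bash
python3 - <<'E'
import cv2
a=cv2.imread('pics/top1.png')[170:320,340:460]; cv2.imwrite('pics/topc.png',cv2.resize(a,None,fx=4,fy=4,interpolation=cv2.INTER_CUBIC))
E
```

```text
(no output)
```

View pics/topc.png

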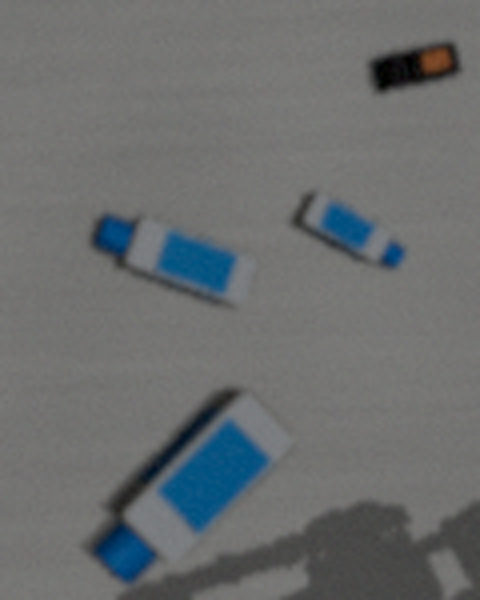

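View pics/scene1.png

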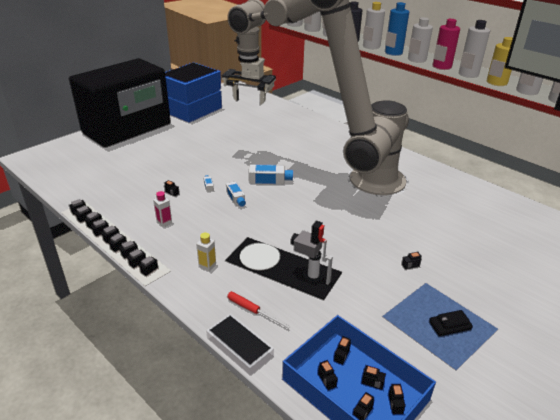

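View pics/top1.png

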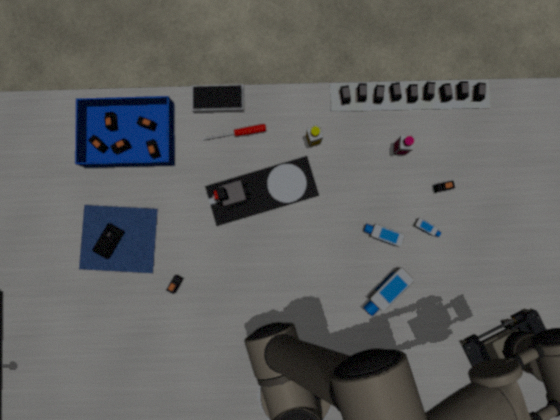

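The top crop shows three cyan bottles: small (430,228), middle (382,234) and large (390,290). The middle one's axis runs from its base at about (402,241) to its cap at about (364,228), 40 px or about 120 mm, so it's the right one. The station is at (260,190), with the red button facing left.

The tool can only point down, so I'll pinch the body lightly near the cap and let it swing upright.

```bash
cat > go.py <<'E'
import sys; from h import *
# usage: go x y z yaw : shift needed in tool axes (at present yaw) mm, and turn
s=observe(); x,y,z,w=map(float,sys.argv[1:5]); M=R.from_euler('xyz',s['tool_rot']).as_matrix()
print('pos',np.round(s['tool_pos'],4),np.round(s['tool_rot'],4),'f',np.round(s['contact_force'],1),'open',round(s['opening'],4),'t',round(s['time'],2))
print('shift mm',np.round(M.T@(np.array([x,y,z])-s['tool_pos'])*1000,1),'turn',round(-((w-s['tool_rot'][2]+np.pi)%(2*np.pi)-np.pi),3))
E
python3 -m inch '[[[42,-13,0,0],[42,-13,0,0],[42,-13,0,0],[42,-13,0,0],[42,-13,0,0],[42,-13,0,0],[42,-13,0,0],[42,-13,0,0]]]'
python3 -m inch '[[[0,0,0,-0.17],[0,0,0,-0.17],[0,0,0,-0.17],[0,0,0,-0.16],[0,0,0,-0.16],[0,0,0,0]]]'
python3 - <<'E'
from h import *
c=cam('wrist'); cv2.imwrite('pics/w1.png',c['img']); print(c['eye'])
for d in place_of('wrist','cyan_center')[:3]: print(d['conf'],d['at'],at(c,d['at'],.02))
E
python3 go.py .48 -.243 .1 1.257
```

```text
time: 2.35
tool_pos: [0.4809, -0.2436, 0.195]
tool_rot: [3.141, -0.0, 0.426]
contact_force: [0.4, -0.9, -0.2]
opening: 0.0924
time: 3.1
tool_pos: [0.4799, -0.2446, 0.1949]
tool_rot: [-3.142, 0.0, 1.254]
contact_force: [0.2, 0.7, 0.2]
opening: 0.0919
[ 0.50170183 -0.17841927  0.3840975 ]
0.81 [269.0, 122.7] [ 0.29592527 -0.28251697  0.02      ]
0.68 [210.9, 278.3] [ 0.47522856 -0.27288642  0.02      ]
0.62 [320.1, 325.5] [ 0.48647075 -0.40920927  0.02      ]
pos [ 0.4799 -0.2446  0.1949] [3.1416e+00 1.0000e-04 1.2525e+00] f [ 0.5 -0.4 -0.9] open 0.0921 t 3.2
shift mm [ 1.6 -0.4 94.9] turn -0.004
```

View pics/w1.png

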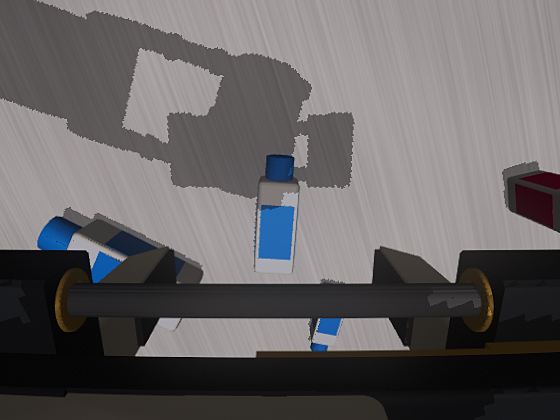

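The middle bottle stands clear between the fingers: cap tip at about (col 279, row 155), shoulder at row 180, base edge at (275,272).

```bash
python3 - <<'E'
from h import *
c=cam('wrist')
s=at(c,[180,279],.04);b=at(c,[272,275],.04);t=at(c,[155,280],.03)
print(s,b,t,np.linalg.norm(s-b),np.degrees(np.arctan2(*(s-b)[[1,0]])))
print(at(c,[272,256],.04),at(c,[272,294],.04))
u=(s-b)/np.linalg.norm(s-b)
for P in (b+u*.095,b+u*.085,b+u*.059): print(P)
E
```

```text
[ 0.48662213 -0.23923118  0.04      ] [ 0.45371073 -0.32744218  0.04      ] [ 0.49456301 -0.21830489  0.03      ] 0.09415062497544793 69.53952758649002
[ 0.43547114 -0.32145919  0.04      ] [ 0.47194281 -0.33344394  0.04      ]
[ 0.48691903 -0.23843539  0.04      ]
[ 0.48342342 -0.24780453  0.04      ]
[ 0.47433483 -0.27216428  0.04      ]
```

```bash
python3 go.py .4832 -.248 .003 1.225
python3 -m inch '[[[-2,4,20,0.03],[0,0,45,0],[0,0,45,0],[0,0,45,0],[0,0,20,0],[0,0,12,0],[0,0,0,0]]]'
python3 go.py .4832 -.248 .003 1.225
```

```text
pos [ 0.4799 -0.2447  0.1949] [3.1416e+00 1.0000e-04 1.2530e+00] f [-0.1  0.5 -0.3] open 0.0917 t 3.25
shift mm [ -2.1   4.2 191.9] turn 0.028
time: 4.12
tool_pos: [0.483, -0.2477, 0.0076]
tool_rot: [-3.141, -0.0, 1.225]
contact_force: [0.6, -0.1, 0.3]
opening: 0.092
pos [ 0.483  -0.2477  0.0076] [-3.1408e+00 -1.0000e-04  1.2250e+00] f [ 0.6 -0.1  0.3] open 0.092 t 4.12
shift mm [-0.2  0.3  4.6] turn -0.0
```

```bash
python3 -m inch '[[[0,0,4,0],[0,0,0,0],[0,0,0,0],[0,0,0,0],[0,0,0,0],[0,0,0,0],[0,0,0,0],[0,0,0,0]]]' 1 4
python3 -m inch '[[[0,0,-8,0],[0,0,-8,0],[0,0,-8,0],[0,0,-8,0],[0,0,0,0]]]'
python3 - <<'E'
from h import *
c=cam('wrist'); cv2.imwrite('pics/w2.png',c['img'])
a=cam('scene'); cv2.imwrite('pics/s2.png',cv2.resize(a['img'][120:260,150:340],None,fx=3,fy=3,interpolation=cv2.INTER_CUBIC))
p=np.hstack([c['img'][:, :560],]);q=cv2.imread('pics/s2.png');cv2.imwrite('pics/m2.png',np.vstack([cv2.resize(p,(400,300)),cv2.resize(q,(400,295))]))
E
```

```text
time: 5.12
tool_pos: [0.4831, -0.2478, 0.004]
tool_rot: [3.141, 0.0, 1.226]
contact_force: [-0.7, 1.3, 1.3]
opening: 0.0399
time: 5.75
tool_pos: [0.4836, -0.2479, 0.0368]
tool_rot: [3.14, 0.0, 1.226]
contact_force: [0.7, 0.4, -1.2]
opening: 0.0402
```

View pics/m2.png

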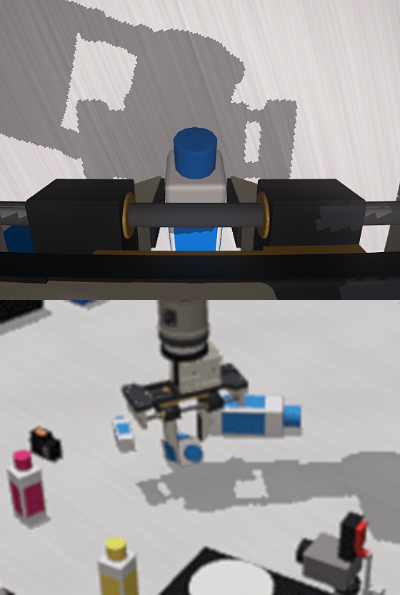

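The cap's end face and the shoulder are turning towards the wrist camera at about (195,150), so the bottle is probably pivoting. I'll keep lifting.

```bash

python3 -m inch '[[[0,0,-15,0],[0,0,-15,0],[0,0,-15,0],[0,0,-15,0],[0,0,-15,0],[0,0,-15,0],[0,0,-15,0],[0,0,0,0],[0,0,0,0]]]'
python3 - <<'E'
from h import *
c=cam('wrist')
a=cam('scene'); q=cv2.resize(a['img'][90:230,170:310],(500,500),interpolation=cv2.INTER_CUBIC)
cv2.imwrite('pics/m3.png',np.hstack([cv2.resize(c['img'][100:,140:420],(300,343)).copy() if 0 else cv2.copyMakeBorder(cv2.resize(c['img'][100:,140:420],(300,343)),0,157,0,0,0),q]))
E
```

```text
time: 6.98
tool_pos: [0.4828, -0.2476, 0.1405]
tool_rot: [-3.141, -0.0, 1.226]
contact_force: [0.2, 0.4, -1.6]
opening: 0.0397
```

View pics/m3.png

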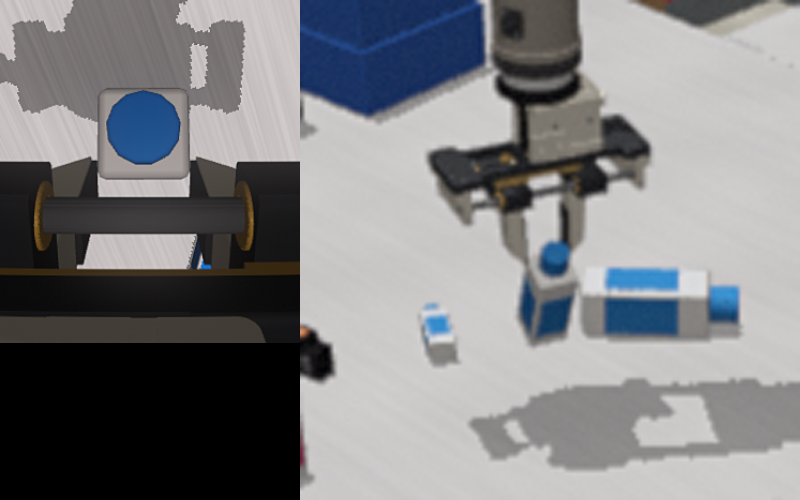

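The bottle is held, cap at crop (143,128), but it points at the camera, so it still leans about 20° with the cap towards tool +x. I'll touch its base lightly on the bench and move tool −x to bring it upright.

```bash

python3 -m inch '[[[0,0,20,0],[0,0,20,0],[0,0,20,0],[0,0,8,0],[0,0,4,0],[0,0,0,0]]]' 1 3
python3 -m inch '[[[-6,0,1,0],[-6,0,1,0],[-6,0,0,0],[-6,0,0,0],[-6,0,0,0],[0,0,0,0]]]'
python3 - <<'E'
from h import *
c=cam('wrist')
a=cam('scene'); q=cv2.resize(a['img'][90:230,170:310],(500,500),interpolation=cv2.INTER_CUBIC)
cv2.imwrite('pics/m4.png',np.hstack([cv2.copyMakeBorder(cv2.resize(c['img'][100:,140:420],(300,343)),0,157,0,0,0),q]))
E
```

```text
time: 7.82
tool_pos: [0.4833, -0.2479, 0.0691]
tool_rot: [3.141, 0.0, 1.226]
contact_force: [0.7, 0.2, -3.0]
opening: 0.0397
time: 8.57
tool_pos: [0.4728, -0.2766, 0.067]
tool_rot: [3.141, 0.0, 1.225]
contact_force: [-0.4, -1.1, -1.4]
opening: 0.0398
```

View pics/m4.png

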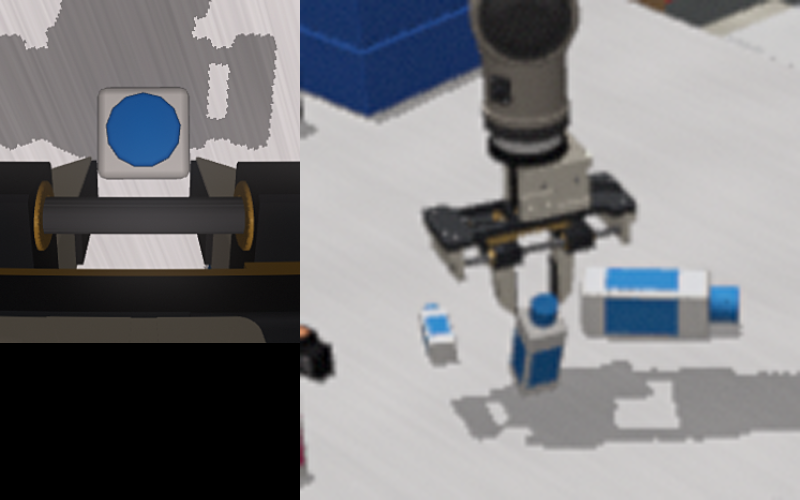

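```bash
python3 - <<'E'
from h import *
c=cam('wrist'); s=observe(); M=R.from_euler('xyz',s['tool_rot']).as_matrix(); p=s['tool_pos']+np.array([0,0,.0188])
for g in (80,85):
  for t in (0,5,10,15,20,25):
    a=np.cos(np.radians(t))*np.array([0,0,1])+np.sin(np.radians(t))*M[:,0]
    print(g,t,proj(c,p+a*(118-g)/1e3).round(1),proj(c,p+a*(95-g)/1e3).round(1))
print('meas 219.5,273.5 ; 224.7'); print(s['contact_force'])
E
```

```text
80 0 [293.7 273.8] [269.8 273.9]
80 5 [286.  273.8] [267.1 273.9]
80 10 [277.9 273.9] [264.3 273.9]
80 15 [269.5 273.9] [261.4 273.9]
80 20 [261.  273.9] [258.5 273.9]
80 25 [252.5 273.9] [255.6 273.9]
85 0 [287.9 273.9] [265.4 273.9]
85 5 [281.4 273.9] [263.6 273.9]
85 10 [274.6 273.9] [261.8 273.9]
85 15 [267.5 273.9] [260.  273.9]
85 20 [260.4 273.9] [258.1 273.9]
85 25 [253.3 273.9] [256.2 273.9]
meas 219.5,273.5 ; 224.7
[ 0.23333191 -0.51557218 -1.8963661 ]
```

```bash
python3 - <<'E'
from h import *
a=cam('scene'); print(at(a,[198.6,237],0.0), at(a,[90+300/3.571,170+245/3.571],.11))
E
for i in 1 2 3; do :; done
python3 -m inch '[[[0,0,3,0],[0,0,0,0]]]'
python3 -m inch '[[[0,0,3,0],[0,0,0,0]]]'
```

```text
[ 0.46704759 -0.27760907  0.        ] [ 0.46877954 -0.26216995  0.11      ]
time: 9.02
tool_pos: [0.4734, -0.2762, 0.0643]
tool_rot: [3.14, 0.0, 1.226]
contact_force: [0.4, -0.3, 2.5]
opening: 0.0403
time: 9.28
tool_pos: [0.473, -0.276, 0.0608]
tool_rot: [3.141, 0.0, 1.226]
contact_force: [0.1, -0.8, 3.4]
opening: 0.0401
```

```bash

python3 -m inch '[[[-5,0,0,0],[-5,0,0,0],[-5,0,0,0],[-5,0,0,0],[-5,0,0,0],[0,0,0,0]]]'
cat > pic.py <<'E'
import sys; from h import *
c=cam('wrist')
a=cam('scene'); q=cv2.resize(a['img'][90:230,170:310],(500,500),interpolation=cv2.INTER_CUBIC)
cv2.imwrite(sys.argv[1],np.hstack([cv2.copyMakeBorder(cv2.resize(c['img'][100:,140:420],(300,343)),0,157,0,0,0),q]))
E
python3 pic.py pics/m5.png
```

```text
time: 10.02
tool_pos: [0.4643, -0.3, 0.0608]
tool_rot: [-3.142, 0.0, 1.225]
contact_force: [0.4, -0.9, -1.5]
opening: 0.0397
```

View pics/m5.png

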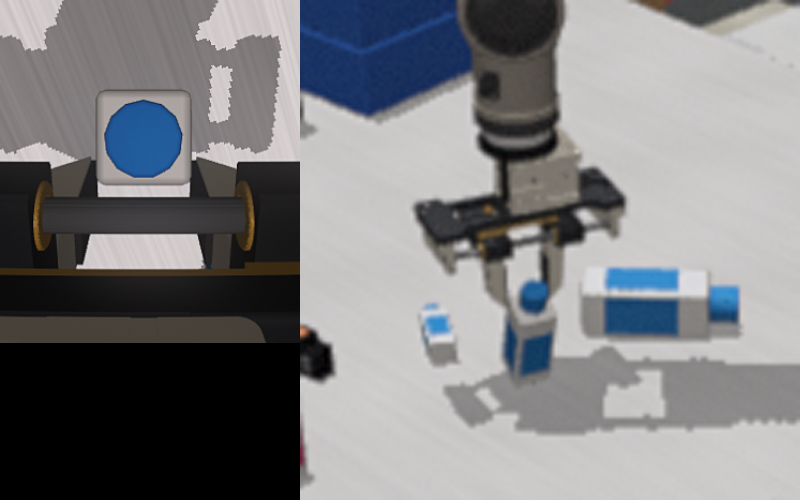

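The cap is now at (143,139) against a shoulder centre of (143,137), so the lean is down to about 17° and the drag works. I'll keep going and track the cap's row numerically.

```bash
cat > cap.py <<'E'
from h import *
c=cam('wrist'); i=c['img'][120:330,200:350].astype(int)
m=((i[...,0]>i[...,2]+60)).astype(np.uint8); n,l,st,ce=cv2.connectedComponentsWithStats(m); k=1+np.argmax(st[1:,4])
print('cap row,col',ce[k][1]+120,ce[k][0]+200,'bbox',st[k]+np.array([200,120,0,0,0]))
s=observe(); print(s['tool_pos'].round(4),s['contact_force'].round(1),s['opening'],s['time'])
E
python3 cap.py
python3 -m inch '[[[0,0,3,0],[0,0,1,0],[-5,0,0,0],[-5,0,0,0],[-5,0,0,0],[-5,0,0,0],[0,0,0,0]]]'
python3 cap.py
```

```text
cap row,col 229.16251572327045 273.4659119496855 bbox [ 238  193   72   72 3975]
[ 0.4645 -0.2995  0.0609] [-0.2  0.1 -2.7] 0.039848895620409094 10.175
time: 11.05
tool_pos: [0.4574, -0.3187, 0.0567]
tool_rot: [-3.141, -0.0, 1.225]
contact_force: [-0.1, 0.2, -2.2]
opening: 0.0401
cap row,col 239.4081534772182 273.6230215827338 bbox [ 237  203   74   73 4170]
[ 0.4575 -0.3186  0.0568] [-0.5  0.2 -2.6] 0.039828853233279976 11.1
```

```bash

python3 -m inch '[[[0,0,-12,0],[20,0,0,0],[20,0,0,0],[20,0,0,0],[0,0,9,0],[0,0,4,0],[0,0,3,0],[0,0,0,0]]]'
python3 -m inch '[[[-5,0,0,0],[-5,0,0,0],[-5,0,0,0],[-5,0,0,0],[0,0,0,0]]]'
python3 cap.py
```

```text
time: 12.1
tool_pos: [0.4781, -0.2625, 0.0529]
tool_rot: [3.141, 0.0, 1.225]
contact_force: [1.1, -0.3, 0.5]
opening: 0.0399
time: 12.72
tool_pos: [0.471, -0.2812, 0.0528]
tool_rot: [-3.141, 0.0, 1.225]
contact_force: [0.5, -1.2, -3.0]
opening: 0.0398
cap row,col 244.4049399501473 273.7577611602085 bbox [ 236  207   76   75 4413]
[ 0.4711 -0.2809  0.0529] [ 0.1  0.  -2.1] 0.039879452854302576 12.775
```

```bash

python3 -m inch '[[[0,0,3,0],[0,0,1,0],[-5,0,0,0],[-5,0,0,0],[-5,0,0,0],[-5,0,0,0],[0,0,0,0]]]'
python3 cap.py
python3 -m inch '[[[0,0,3,0],[-5,0,0,0],[-5,0,0,0],[-5,0,0,0],[0,0,0,0]]]'
python3 cap.py; python3 pic.py pics/m6.png
```

```text
time: 13.65
tool_pos: [0.4642, -0.3, 0.0488]
tool_rot: [-3.141, 0.0, 1.225]
contact_force: [0.6, 0.5, -1.4]
opening: 0.0402
cap row,col 252.8926967619948 273.74332309146774 bbox [ 235  218   78   66 4231]
[ 0.4643 -0.2997  0.0488] [ 0.1  0.6 -2.3] 0.03958789139487289 13.7
time: 14.32
tool_pos: [0.4592, -0.3142, 0.0458]
tool_rot: [3.142, 0.0, 1.225]
contact_force: [-0.3, -0.7, -1.2]
opening: 0.0401
cap row,col 257.7365930599369 273.81309148264984 bbox [ 235  226   79   58 3804]
[ 0.4593 -0.314   0.0459] [-0.5 -0.4 -0.4] 0.03996883541463587 14.375
```

View pics/m6.png

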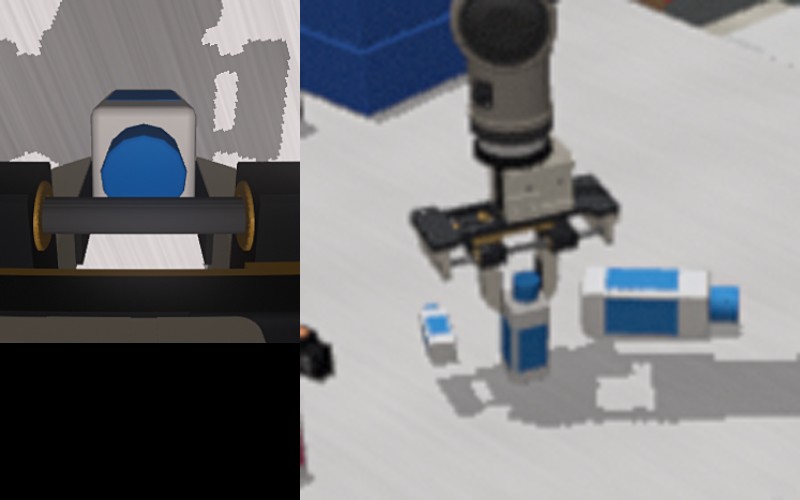

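The bottle now looks almost upright in the scene, and its +x side face shows at crop rows 90–106. Next I'll fit the tilt.

```bash
python3 - <<'E'
from h import *
c=cam('wrist'); s=observe(); M=R.from_euler('xyz',s['tool_rot']).as_matrix(); u=M[:,0]; p=s['tool_pos']
for z0 in (0,.003,.006):
  B=at(c,[184,273.6],z0)
  for t in (0,3,6,9,12):
    a=np.cos(np.radians(t))*np.array([0,0,1])+np.sin(np.radians(t))*u; n=np.cross(a,M[:,1]); n*=np.sign(n@u)
    sh=B+a*.095; ct=B-n*.02+a*.118
    print(z0,t,'base u',round((B-p)@u*1e3,1),'shoulder row',proj(c,sh).round(1)[0],'cap top far/near',proj(c,ct+n*.014).round(0)[0],proj(c,ct).round(0)[0],'cap top rel u,z',((ct-p)@u*1e3).round(1),ct[2].round(4))
print('meas shoulder 199; cap bbox top (bottom of cap far edge) 226; cap top far edge ~ 233')
E
```

```text
0 0 base u 24.4 shoulder row 229.3 cap top far/near 267.0 303.0 cap top rel u,z 4.3 0.118
0 3 base u 24.4 shoulder row 217.2 cap top far/near 250.0 289.0 cap top rel u,z 10.5 0.1189
0 6 base u 24.4 shoulder row 204.8 cap top far/near 232.0 273.0 cap top rel u,z 16.8 0.1194
0 9 base u 24.4 shoulder row 192.2 cap top far/near 214.0 256.0 cap top rel u,z 23.0 0.1197
0 12 base u 24.4 shoulder row 179.4 cap top far/near 196.0 238.0 cap top rel u,z 29.3 0.1196
0.003 0 base u 24.9 shoulder row 230.3 cap top far/near 269.0 306.0 cap top rel u,z 4.9 0.121
0.003 3 base u 24.9 shoulder row 217.9 cap top far/near 252.0 291.0 cap top rel u,z 11.1 0.1219
0.003 6 base u 24.9 shoulder row 205.3 cap top far/near 234.0 275.0 cap top rel u,z 17.4 0.1224
0.003 9 base u 24.9 shoulder row 192.3 cap top far/near 215.0 258.0 cap top rel u,z 23.6 0.1227
0.003 12 base u 24.9 shoulder row 179.3 cap top far/near 196.0 239.0 cap top rel u,z 29.9 0.1226
0.006 0 base u 25.5 shoulder row 231.3 cap top far/near 271.0 309.0 cap top rel u,z 5.5 0.124
0.006 3 base u 25.5 shoulder row 218.7 cap top far/near 253.0 294.0 cap top rel u,z 11.7 0.1249
0.006 6 base u 25.5 shoulder row 205.7 cap top far/near 235.0 277.0 cap top rel u,z 17.9 0.1254
0.006 9 base u 25.5 shoulder row 192.5 cap top far/near 216.0 259.0 cap top rel u,z 24.2 0.1257
0.006 12 base u 25.5 shoulder row 179.2 cap top far/near 196.0 241.0 cap top rel u,z 30.5 0.1256
meas shoulder 199; cap bbox top (bottom of cap far edge) 226; cap top far edge ~ 233
```

Lean is about 6.5° with the lower base edge at u=+24 mm and the centre of mass well behind it, so when I let go it'll rock flat by about 4 mm. I'll open slightly so the fingers still guard it.

```bash

python3 -m inch '[[[0,0,0.5,0],[0,0,0,0],[0,0,0,0],[0,0,0,0]]]' 0.05 3
python3 -m inch '[[[0,0,-8,0],[0,0,-8,0],[0,0,-4,0],[0,0,0,0]]]' -0.2
python3 cap.py; python3 pic.py pics/m7.png
```

```text
time: 15.02
tool_pos: [0.4595, -0.3137, 0.0455]
tool_rot: [3.141, 0.0, 1.226]
contact_force: [0.3, 0.1, 0.3]
opening: 0.0436
time: 15.52
tool_pos: [0.4596, -0.3139, 0.066]
tool_rot: [3.141, 0.0, 1.226]
contact_force: [0.1, 0.1, -0.0]
opening: 0.0552
cap row,col 266.05333333333334 273.02620689655174 bbox [ 240  244   67   40 2175]
[ 0.4595 -0.3137  0.0656] [ 0.9  0.  -0.4] 0.055234125581636616 15.575
```

View pics/m7.png

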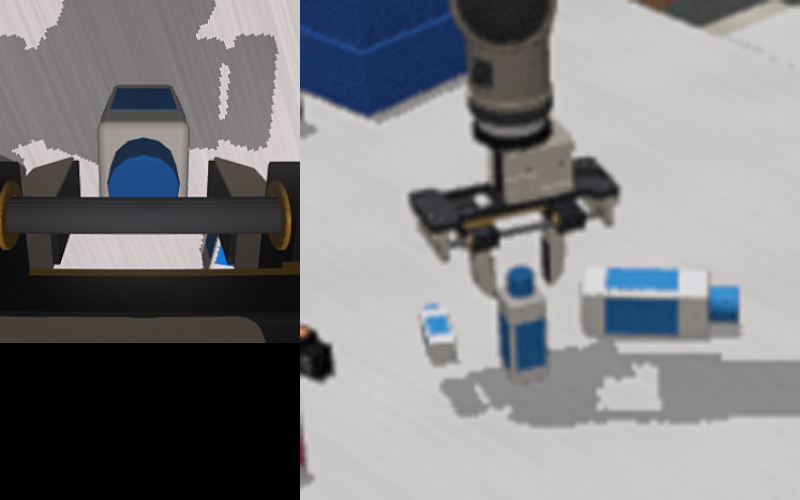

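The bottle stands upright and free on the bench, base edge at crop row 86 and shoulder edge at about row 122. Next I'll work out its centre for a firm regrip.

```bash
python3 - <<'E'
from h import *
c=cam('wrist'); s=observe(); M=R.from_euler('xyz',s['tool_rot']).as_matrix(); p=s['tool_pos']
for r,z in((180.3,0),(214,.095)): B=at(c,[r,273],z); print(r,(M.T@(B-p)*1e3).round(1))
for u in (0,3,6,9,12):
  C=p+M[:,0]*u/1e3; C[2]=.095; D=C.copy(); D[2]=.118
  print(u,'cap bottom far row',proj(c,C+M[:,0]*.014)[0].round(1),'top far',proj(c,D+M[:,0]*.014)[0].round(1),'shoulder',proj(c,C+M[:,0]*.02)[0].round(1))
E
python3 go.py .638 .001 .077 1.803
```

```text
180.3 [23.3 -0.7 65.2]
214 [ 25.3  -0.4 -29.8]
0 cap bottom far row 238.0 top far 257.2 shoulder 225.4
3 cap bottom far row 231.7 top far 250.1 shoulder 219.0
6 cap bottom far row 225.4 top far 242.9 shoulder 212.6
9 cap bottom far row 219.0 top far 235.6 shoulder 206.1
12 cap bottom far row 212.6 top far 228.3 shoulder 199.5
pos [ 0.4593 -0.3135  0.0652] [-3.1412e+00 -1.0000e-04  1.2258e+00] f [0.  0.2 0.3] open 0.055 t 15.72
shift mm [356.4  61.8 -11.8] turn -0.577
```

```bash

python3 -m inch '[[[4,0,0,0],[0,0,0,0],[0,0,0,0],[0,0,0,0],[0,0,0,0]]]' 1 25
python3 -m inch '[[[0,0,-15,0],[0,0,-20,0],[0,0,-20,0],[0,0,0,-0.15],[0,0,0,-0.15],[0,0,0,-0.14],[0,0,0,-0.14],[0,0,0,0]]]'
python3 go.py .634 .005 .12 1.803
python3 - <<'E'
from h import *
for n in('top','scene'):
  c=cam(n)
  for l,z in(('pad_center',.011),('grip_center',.18),('button_face',.18),('camera_center',.12)):
    for d in place_of(n,l)[:1]: print(n,l,round(d['conf'],2),np.round(at(c,d['at'],z),4))
E
```

```text
time: 16.35
tool_pos: [0.4608, -0.3099, 0.0654]
tool_rot: [3.142, -0.0, 1.226]
contact_force: [-0.2, -0.0, -0.4]
opening: 0.0271
time: 17.35
tool_pos: [0.4608, -0.31, 0.1211]
tool_rot: [3.141, 0.001, 1.805]
contact_force: [-0.1, -0.1, -1.5]
opening: 0.0274
pos [ 0.4608 -0.31    0.1211] [3.1413e+00 5.0000e-04 1.8045e+00] f [-0.1 -0.1 -1.5] open 0.0274 t 17.35
shift mm [266.3 241.4   1. ] turn 0.002
top pad_center 0.95 [0.6362 0.0266 0.011 ]
top grip_center 0.9 [0.5864 0.192  0.18  ]
top button_face 0.57 [0.5883 0.2062 0.18  ]
top camera_center 0.75 [0.5925 0.1631 0.12  ]
scene pad_center 0.98 [0.6332 0.0029 0.011 ]
scene grip_center 0.71 [0.5924 0.1954 0.18  ]
scene button_face 0.59 [0.5768 0.1967 0.18  ]
scene camera_center 0.63 [0.6016 0.1679 0.12  ]
```

The opening reads 27 mm where the body should give 40, which looks like the cap. I need to look.

```bash
python3 cap.py; python3 pic.py pics/m8.png
```

```text
cap row,col 271.29367777022435 273.7681849082257 bbox [ 241  255   66   29 1471]
[ 0.4608 -0.3099  0.1204] [ 0.7  1.1 -3.8] 0.027032144293244718 17.9
```

View pics/m8.png

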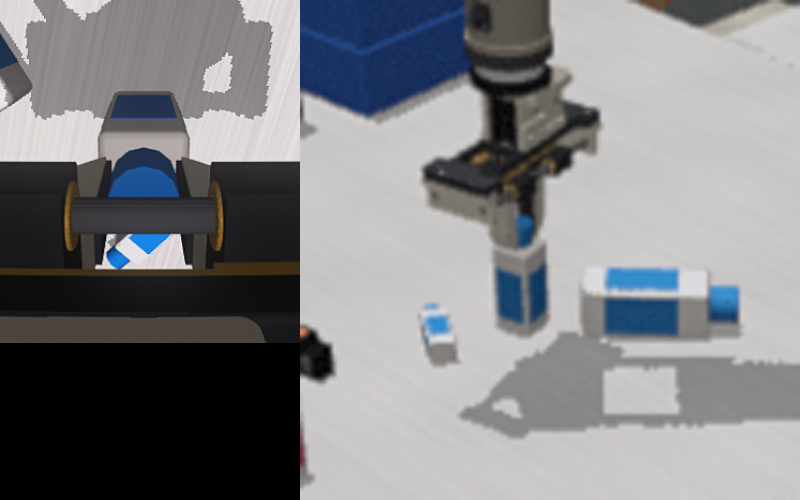

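The gripper holds the bottle upright by its cap, with the fingertips ending at the shoulder, crop (525,245). The fingertips seem to sit higher than the reported TCP, so I'll check by projecting it.

```bash
python3 - <<'E'
from h import *
p=observe()['tool_pos']
for n in('scene','top'):
  c=cam(n)
  for dz in (-.066,-.034,0,.03,.053):
    r=proj(c,p+[0,0,dz]); print(n,dz,r.round(1), 'cropxy',((r[1]-170)*3.571+300).round(),((r[0]-90)*3.571).round())
i=c['img'].astype(int)
c=cam('scene'); i=c['img'].astype(int); sub=i[140:190,220:245]; m=sub[...,0]-sub[...,2]>60
for r in range(50): 
  k=np.where(m[r])[0]; print(140+r,(220+k.min(),220+k.max(),len(k)) if len(k) else '-',end=' | ')
E
```

```text
scene -0.066 [181.6 231.7] cropxy 520.0 327.0
scene -0.034 [173.8 231.4] cropxy 519.0 299.0
scene 0 [165.5 231. ] cropxy 518.0 269.0
scene 0.03 [157.9 230.7] cropxy 517.0 242.0
scene 0.053 [152.  230.4] cropxy 516.0 221.0
top -0.066 [237.2 397.8] cropxy 1114.0 526.0
top -0.034 [237.  400.6] cropxy 1124.0 525.0
top 0 [236.9 403.8] cropxy 1135.0 525.0
top 0.03 [236.8 406.7] cropxy 1145.0 524.0
top 0.053 [236.7 409. ] cropxy 1154.0 524.0
140 - | 141 - | 142 - | 143 - | 144 - | 145 - | 146 - | 147 - | 148 - | 149 - | 150 (np.int64(232), np.int64(233), 2) | 151 (np.int64(231), np.int64(234), 4) | 152 (np.int64(231), np.int64(234), 4) | 153 (np.int64(231), np.int64(234), 4) | 154 (np.int64(231), np.int64(234), 4) | 155 (np.int64(231), np.int64(234), 4) | 156 (np.int64(231), np.int64(233), 3) | 157 (np.int64(231), np.int64(233), 3) | 158 (np.int64(232), np.int64(232), 1) | 159 - | 160 - | 161 - | 162 - | 163 - | 164 - | 165 - | 166 (np.int64(226), np.int64(237), 4) | 167 (np.int64(226), np.int64(237), 8) | 168 (np.int64(226), np.int64(237), 9) | 169 (np.int64(226), np.int64(237), 9) | 170 (np.int64(226), np.int64(237), 9) | 171 (np.int64(226), np.int64(237), 9) | 172 (np.int64(226), np.int64(237), 9) | 173 (np.int64(226), np.int64(237), 9) | 174 (np.int64(226), np.int64(237), 9) | 175 (np.int64(226), np.int64(237), 9) | 176 (np.int64(226), np.int64(237), 9) | 177 (np.int64(226), np.int64(236), 8) | 178 (np.int64(227), np.int64(235), 6) | 179 (np.int64(230), np.int64(231), 2) | 180 - | 181 - | 182 - | 183 - | 184 - | 185 - | 186 - | 187 - | 188 - | 189 - |
```

Bottle base at TCP−66 mm and cap top at TCP+53 mm both match the scene, so the visible fingertips really are about 30 mm above the reported TCP. I'll use that offset for the mast grip. The upright cap hold will do for placing.

```bash

python3 -m inch '[[[20,18,0,0],[35,32,0,0],[38,34,0,0],[38,34,0,0],[38,34,0,0],[38,34,0,0],[35,32,0,0],[18,16,0,0],[8,8,0,0],[0,0,0,0]]]'
python3 - <<'E'
from h import *
c=cam('wrist')
for d in place_of('wrist','pad_center')[:2]: print(d['conf'],d['at'],at(c,d['at'],.011))
E
python3 go.py .634 .007 .0775 1.803
```

```text
time: 19.4
tool_pos: [0.6336, 0.0066, 0.1202]
tool_rot: [-3.141, 0.0, 1.806]
contact_force: [-0.4, -0.1, -2.0]
opening: 0.0271
0.58 [188.2, 282.0] [0.6376877  0.01671934 0.011     ]
pos [0.6333 0.0057 0.1204] [-3.1410e+00  4.0000e-04  1.8045e+00] f [ 1.3 -0.9 -2.4] open 0.0274 t 19.5
shift mm [ 1.1  1.  42.9] turn 0.002
```

```bash

python3 -m inch '[[[4,2,15,0],[0,0,15,0],[0,0,8,0],[0,0,2,0],[0,0,0,0]]]'
python3 -m inch '[[[0,0,2,0],[0,0,0,0]]]'
python3 -m inch '[[[0,0,1.5,0],[0,0,0,0]]]'
```

```text
time: 20.12
tool_pos: [0.6349, 0.0114, 0.0804]
tool_rot: [3.141, 0.0, 1.806]
contact_force: [0.0, -0.4, -1.4]
opening: 0.0271
time: 20.38
tool_pos: [0.6348, 0.0115, 0.0786]
tool_rot: [3.141, 0.0, 1.806]
contact_force: [-0.5, 0.9, -1.7]
opening: 0.0272
time: 20.62
tool_pos: [0.6347, 0.0114, 0.0768]
tool_rot: [-3.141, 0.0, 1.806]
contact_force: [-0.3, 0.2, -2.2]
opening: 0.0272
```

```bash

python3 -m inch '[[[0,0,1,0],[0,0,0,0]]]'
python3 -m inch '[[[0,0,1,0],[0,0,0,0]]]'
```

```text
time: 20.88
tool_pos: [0.6349, 0.0114, 0.0764]
tool_rot: [3.141, 0.0, 1.806]
contact_force: [-1.1, 0.0, 2.1]
opening: 0.0273
time: 21.12
tool_pos: [0.6351, 0.0114, 0.0764]
tool_rot: [3.14, 0.001, 1.806]
contact_force: [-2.7, -0.4, 7.7]
opening: 0.0273
```

```bash

python3 -m inch '[[[0,0,-1,0],[0,0,0,0],[0,0,0,0],[0,0,0,0],[0,0,0,0]]]' -0.3 10
python3 -m inch '[[[0,0,-20,0],[0,0,-35,0],[0,0,-40,0],[0,0,-40,0],[0,0,-20,0],[0,0,0,0]]]' -0.6
python3 - <<'E'
from h import *
ims=[]
for n in('top','scene'):
  c=cam(n)
  for l,z in(('cyan_center',.07),('pad_center',.011),('grip_center',.18),('button_face',.18)):
    for d in place_of(n,l)[:4]: print(n,l,round(d['conf'],2),np.round(at(c,d['at'],z),4))
  r=proj(c,[.61,.1,.1]).astype(int); ims.append(cv2.resize(c['img'][r[0]-60:r[0]+60,r[1]-70:r[1]+70],(560,480))[:, :])
cv2.imwrite('pics/m9.png',cv2.resize(np.hstack(ims),(800,343)))
c=cam('wrist')
for l,z in(('cyan_center',.07),('grip_center',.18),('button_face',.18),('pad_center',.011)):
    for d in place_of('wrist',l)[:2]: print('wrist',l,round(d['conf'],2),np.round(d['at']),np.round(at(c,d['at'],z),4))
E
```

```text
time: 21.75
tool_pos: [0.6347, 0.0114, 0.0758]
tool_rot: [-3.141, 0.0, 1.806]
contact_force: [0.5, -0.2, -0.1]
opening: 0.0594
time: 22.5
tool_pos: [0.6355, 0.0114, 0.2326]
tool_rot: [3.138, 0.001, 1.806]
contact_force: [0.8, 0.3, -0.4]
opening: 0.0733
top cyan_center 0.79 [ 0.4845 -0.3928  0.07  ]
top cyan_center 0.6 [ 0.3022 -0.2628  0.07  ]
top pad_center 0.64 [0.6435 0.0071 0.011 ]
top grip_center 0.75 [0.5873 0.1883 0.18  ]
top button_face 0.6 [0.5932 0.2056 0.18  ]
scene cyan_center 0.97 [0.6248 0.0038 0.07  ]
scene cyan_center 0.84 [ 0.3414 -0.2268  0.07  ]
scene cyan_center 0.66 [ 0.5463 -0.336   0.07  ]
scene pad_center 0.71 [0.637  0.0181 0.011 ]
scene grip_center 0.94 [0.6015 0.1951 0.18  ]
scene button_face 0.49 [0.5761 0.1943 0.18  ]
```

View pics/m9.png

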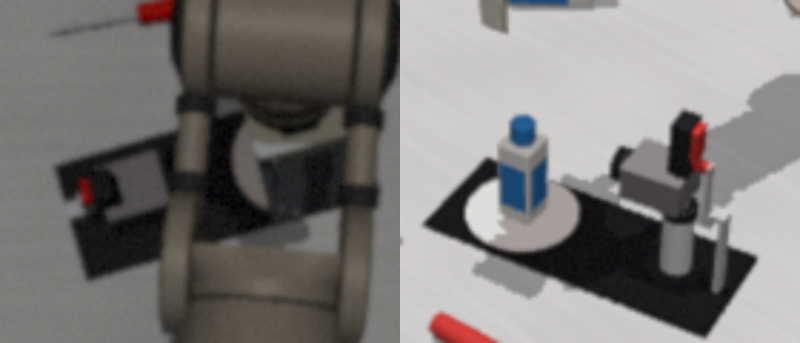

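The bottle stands upright alone on the pad, scene crop (522,170), well inside the white disc. The mast grip is at (685,145) with the red button to its right. Next I'll get the station pose from the plate outline in the first top image, plus a wrist look.

```bash
python3 - <<'E'
from h import *
c=cam('top'); i=cv2.imread('pics/top1.png'); g=i[145:235,195:330].max(axis=2); m=(g<45).astype(np.uint8)
n,l,st,ce=cv2.connectedComponentsWithStats(m); k=1+np.argmax(st[1:,4]); pts=cv2.findNonZero((l==k).astype(np.uint8))
b=cv2.boxPoints(cv2.minAreaRect(pts))+[195,145]
P=np.array([at(c,[q[1],q[0]],.008) for q in b]); print(P.round(4)); print(np.linalg.norm(P[1]-P[0]),np.linalg.norm(P[2]-P[1]))
L=(P[1]-P[0]) if np.linalg.norm(P[1]-P[0])>np.linalg.norm(P[2]-P[1]) else P[2]-P[1]
L=L/np.linalg.norm(L); L*=np.sign(L[1]); C=P.mean(0); print('station y',L.round(3),'mast',(C+.1*L).round(4),'pad',(C-.08*L).round(4),'yaw y',np.arctan2(L[1],L[0]))
red=(i[...,2].astype(int)>i[...,1]+60)&(i[...,2].astype(int)>i[...,0]+60); r=np.argwhere(red[180:215,200:235])+[180,200]; print('red',r.mean(0),at(c,r.mean(0),.19),len(r))
E
python3 go.py .592 .191 .235 .233
```

```text
[[0.632  0.2636 0.008 ]
 [0.6902 0.0486 0.008 ]
 [0.5694 0.0162 0.008 ]
 [0.5117 0.2299 0.008 ]]
0.22273128599334588 0.125168671207151
station y [-0.262  0.965 -0.   ] mast [0.5746 0.2361 0.008 ] pad [0.6217 0.0624 0.008 ] yaw y 1.8355085642384317
red [194.18181818 215.45454545] [0.58583676 0.20225538 0.19      ] 22
pos [0.6348 0.0115 0.2309] [3.1415e+00 1.0000e-04 1.8058e+00] f [-0.  -0.4  0.4] open 0.0735 t 23.3
shift mm [184.6   0.2  -4.1] turn 1.573
```

```bash

python3 -m inch '[[[0,0,-10,0.173],[0,0,-10,0.173],[0,0,-10,0.173],[0,0,0,0.173],[0,0,0,0.173],[0,0,0,0.173],[0,0,0,0.173],[0,0,0,0.173],[0,0,0,0.173]]]' -1
python3 -m inch '[[[0,-20,0,0],[0,-40,0,0],[0,-45,0,0],[0,-40,0,0],[0,-25,0,0],[0,-12,0,0],[0,0,0,0]]]'
python3 - <<'E'
from h import *
c=cam('wrist'); cv2.imwrite('pics/w9.png',c['img']); i=c['img'].astype(int)
for l,z in(('grip_center',.18),('button_face',.18),('camera_center',.12),('pad_center',.011),('station',0)):
    for d in place_of('wrist',l)[:2]: print('wrist',l,round(d['conf'],2),np.round(d['at']),np.round(at(c,d['at'],z),4))
red=((i[...,2]>i[...,1]+60)&(i[...,2]>i[...,0]+60)).astype(np.uint8)
n,l,st,ce=cv2.connectedComponentsWithStats(red)
for k in range(1,n):
  if st[k,4]>30: print('red',st[k],ce[k],cv2.boxPoints(cv2.minAreaRect(cv2.findNonZero((l==k).astype(np.uint8)))).round().tolist())
s=observe(); p=s['tool_pos']; print(proj(c,p),proj(c,[.589,.19,.202]),proj(c,[.589,.19,.18]))
E
python3 go.py .590 .189 .26 .25
```

```text
time: 24.42
tool_pos: [0.6347, 0.0115, 0.261]
tool_rot: [3.141, -0.0, 0.243]
contact_force: [-0.8, -0.4, -0.1]
opening: 0.0921
time: 25.3
tool_pos: [0.5896, 0.1887, 0.261]
tool_rot: [3.141, -0.0, 0.252]
contact_force: [0.7, -0.4, 0.7]
opening: 0.092
wrist grip_center 0.65 [214. 276.] [0.5847 0.1855 0.18  ]
wrist button_face 0.95 [209. 252.] [0.5843 0.204  0.18  ]
wrist camera_center 0.97 [194. 302.] [0.5928 0.1627 0.12  ]
wrist station 0.86 [168. 273.] [0.5923 0.1904 0.    ]
red [ 337    0   94   16 1004] [390.77788845   5.42330677] [[337.0, 0.0], [430.0, 0.0], [430.0, 15.0], [337.0, 15.0]]
red [244 197  17  33 342] [253.94736842 211.35672515] [[244.0, 197.0], [260.0, 197.0], [260.0, 229.0], [244.0, 229.0]]
[243.92836022 276.76369684] [215.22898635 271.43627334] [207.29962643 271.62643454]
pos [0.5902 0.1869 0.2608] [3.1414e+00 2.0000e-04 2.4780e-01] f [-0.3 -0.6  0.4] open 0.0916 t 25.6
shift mm [ 0.3 -2.1  0.8] turn -0.002
```

```bash
python3 - <<'E'
from h import *
c=cam('wrist'); s=observe(); M=R.from_euler('xyz',s['tool_rot']).as_matrix(); sx=M[:,0]*[1,1,0]; sy=-M[:,1]*[1,1,0]; p=s['tool_pos']*[1,1,0]
for u in (-6,-3,0,3):
  for v in (0,):
    Q=[proj(c,p+sx*(u+a)/1e3+sy*(v+b)/1e3+[0,0,z]) for a in(-11,11) for b in(11,18) for z in(.163,.197)]
    Q=np.array(Q); print(u,v,'rows',Q[:,0].min().round(1),Q[:,0].max().round(1),'cols',Q[:,1].min().round(1),Q[:,1].max().round(1))
i=cv2.imread('pics/w9.png').astype(int)
for r in (205,212,220,226): print(r,i[r,236:312].max(1).tolist())
E
```

```text
-6 0 rows 195.5 235.7 cols 247.8 259.8
-3 0 rows 191.9 231.8 cols 247.7 259.7
0 0 rows 188.1 227.8 cols 247.6 259.7
3 0 rows 184.4 223.8 cols 247.6 259.7
205 [43, 42, 36, 63, 127, 135, 131, 134, 134, 140, 140, 141, 140, 141, 145, 103, 113, 135, 139, 139, 140, 140, 141, 148, 120, 49, 29, 31, 33, 32, 32, 32, 33, 31, 32, 32, 33, 31, 32, 33, 32, 31, 31, 32, 31, 31, 30, 31, 32, 31, 31, 30, 32, 28, 28, 23, 49, 71, 73, 71, 67, 112, 118, 124, 128, 134, 87, 69, 71, 72, 71, 73, 71, 72, 71, 73]
212 [45, 45, 45, 44, 43, 44, 44, 43, 43, 43, 42, 42, 42, 41, 39, 41, 113, 134, 141, 140, 139, 140, 140, 143, 153, 68, 32, 33, 34, 36, 35, 36, 35, 34, 35, 34, 34, 35, 34, 34, 34, 35, 33, 34, 33, 34, 34, 33, 34, 34, 33, 34, 33, 33, 30, 25, 52, 72, 74, 73, 69, 115, 124, 123, 82, 70, 73, 73, 73, 74, 74, 72, 72, 73, 73, 74]
220 [47, 46, 46, 45, 46, 44, 45, 45, 45, 45, 44, 44, 44, 43, 42, 39, 112, 132, 140, 141, 140, 139, 140, 142, 150, 77, 34, 35, 38, 38, 39, 37, 38, 39, 37, 36, 37, 37, 38, 38, 37, 37, 37, 36, 37, 37, 36, 37, 37, 36, 38, 36, 36, 36, 35, 30, 56, 74, 76, 74, 75, 74, 74, 74, 75, 74, 74, 74, 75, 75, 75, 74, 74, 76, 75, 75]
226 [203, 203, 202, 203, 201, 200, 199, 198, 198, 196, 194, 193, 192, 189, 194, 174, 122, 121, 139, 141, 140, 140, 139, 141, 151, 78, 37, 37, 39, 41, 41, 40, 40, 39, 40, 39, 39, 40, 40, 40, 40, 39, 39, 39, 39, 38, 39, 39, 40, 39, 39, 39, 39, 38, 37, 32, 53, 72, 67, 63, 61, 61, 106, 82, 63, 62, 60, 62, 59, 60, 59, 59, 59, 60, 57, 58]
```

The grip block spans cols 261–291, centred on the tool line at 276.7, and the red rows put it within about 1–2 mm in x with straight edges. It's aligned, so I'll descend until the fingertips are at about z 0.166 (TCP reading 0.136).

```bash

python3 -m inch '[[[-1,0,20,0],[0,0,30,0],[0,0,30,0],[0,0,20,0],[0,0,8,0],[0,0,4,0],[0,0,0,0]]]' -1 15
python3 -m inch '[[[0,0,5,0],[0,0,4,0],[0,0,3,0],[0,0,0,0]]]'
python3 - <<'E'
from h import *
c=cam('scene'); p=observe()['tool_pos']
for d in place_of('scene','grip_center')[:2]: print(d['conf'],d['at'],proj(c,[.589,.187,.18]))
E
```

```text
time: 26.52
tool_pos: [0.5893, 0.1875, 0.1494]
tool_rot: [3.141, -0.001, 0.249]
contact_force: [-0.5, 0.1, -1.2]
opening: 0.092
time: 27.02
tool_pos: [0.5888, 0.1876, 0.1366]
tool_rot: [3.142, 0.001, 0.249]
contact_force: [-0.3, 0.3, 0.2]
opening: 0.0917
0.92 [232.8, 314.4] [230.27934022 316.45234464]
```

```bash

python3 -m inch '[[[0,0,0,0],[0,0,0,0],[0,0,0,0],[0,0,0,0],[0,0,0,0],[0,0,0,0],[0,0,0,0],[0,0,0,0]]]' 1 35
python3 -m inch '[[[0,0,-4,0],[0,0,-4,0],[0,0,-4,0],[0,0,0,0]]]'
```

```text
time: 28.12
tool_pos: [0.5892, 0.1869, 0.1369]
tool_rot: [3.14, -0.0, 0.249]
contact_force: [0.2, -1.3, 0.9]
opening: 0.0219
time: 28.62
tool_pos: [0.589, 0.1872, 0.1492]
tool_rot: [3.141, 0.0, 0.249]
contact_force: [2.1, -4.4, -4.6]
opening: 0.0218
```

The opening is 21.9 mm, so the button is fully in, and the pull of 4.6 N matches the upper section moving. I'll keep pulling up.

```bash

python3 -m inch '[[[0,0,-8,0],[0,0,-8,0],[0,0,-8,0],[0,0,-8,0],[0,0,-8,0],[0,0,-4,0],[0,0,0,0]]]'
python3 -m inch '[[[0,0,-6,0],[0,0,-8,0],[0,0,-8,0],[0,0,-8,0],[0,0,-8,0],[0,0,-8,0],[0,0,-6,0],[0,0,0,0]]]'
python3 go.py .589 .187 .257 .25
```

```text
time: 29.5
tool_pos: [0.5889, 0.1874, 0.1934]
tool_rot: [3.141, -0.0, 0.249]
contact_force: [1.9, -5.6, -5.0]
opening: 0.0216
time: 30.5
tool_pos: [0.5887, 0.1873, 0.2441]
tool_rot: [3.141, 0.002, 0.249]
contact_force: [3.4, -4.7, -11.2]
opening: 0.0217
pos [0.5887 0.1873 0.2441] [3.1413e+00 1.7000e-03 2.4870e-01] f [  3.4  -4.7 -11.2] open 0.0217 t 30.5
shift mm [  0.2   0.4 -12.9] turn -0.001
```

```bash

python3 -m inch '[[[0,0,-6,0],[0,0,-4,0],[0,0,0,0]]]'
python3 -m inch '[[[0,0,-2,0],[0,0,0,0]]]'
python3 -m inch '[[[0,0,-1,0],[0,0,0,0]]]'
```

```text
time: 30.88
tool_pos: [0.5887, 0.1874, 0.2539]
tool_rot: [3.141, 0.002, 0.249]
contact_force: [1.6, -4.6, -10.4]
opening: 0.022
time: 31.12
tool_pos: [0.5887, 0.1874, 0.2557]
tool_rot: [3.141, 0.002, 0.249]
contact_force: [3.0, -4.8, -10.3]
opening: 0.0219
time: 31.38
tool_pos: [0.5887, 0.1874, 0.2566]
tool_rot: [3.141, 0.002, 0.249]
contact_force: [3.2, -3.0, -10.7]
opening: 0.0221
```

```bash

python3 -m inch '[[[0,0,-1,0],[0,0,0,0]]]'
python3 -m inch '[[[0,0,-0.5,0],[0,0,0,0]]]'
```

```text
time: 31.62
tool_pos: [0.5886, 0.1873, 0.2571]
tool_rot: [3.141, 0.003, 0.249]
contact_force: [2.6, -4.0, -13.1]
opening: 0.0218
time: 31.88
tool_pos: [0.5886, 0.1873, 0.2572]
tool_rot: [3.141, 0.003, 0.249]
contact_force: [3.5, -4.2, -14.3]
opening: 0.0223
```

The tool stops at +120 mm while the force climbs from 10.5 to 14.3 N, so this is the second stop. One last check by camera before handing in.

```bash
python3 - <<'E'
from h import *
for n in('scene','top'):
  c=cam(n)
  for l,z in(('cyan_center',.07),('grip_center',.30),('camera_center',.24),('ink_yellow',0),('ink_magenta',0),('cartridge_a',0),('mouse',0),('screwdriver',0)):
    for d in place_of(n,l)[:2]: print(n,l,round(d['conf'],2),np.round(at(c,d['at'],z),3))
s=observe(); print(s['tool_pos'],s['contact_force'],s['opening'],s['time'])
print(hand_in())
E
```

```text
scene cyan_center 0.88 [0.628 0.014 0.07 ]
scene cyan_center 0.57 [ 0.324 -0.242  0.07 ]
scene grip_center 0.62 [0.606 0.195 0.3  ]
scene camera_center 0.87 [0.591 0.157 0.24 ]
scene camera_center 0.5 [0.78  0.343 0.24 ]
scene ink_yellow 0.6 [ 0.766 -0.072  0.   ]
scene ink_magenta 0.73 [0.474 0.562 0.   ]
scene ink_magenta 0.6 [ 0.724 -0.344  0.   ]
scene cartridge_a 0.7 [0.327 0.355 0.   ]
scene cartridge_a 0.63 [ 0.605 -0.469  0.   ]
scene mouse 0.66 [0.468 0.556 0.   ]
scene mouse 0.29 [ 0.721 -0.346  0.   ]
scene screwdriver 0.6 [0.798 0.179 0.   ]
top cyan_center 0.8 [ 0.306 -0.264  0.07 ]
top cyan_center 0.7 [0.636 0.    0.07 ]
top grip_center 0.57 [0.585 0.188 0.3  ]
top camera_center 0.62 [0.561 0.163 0.24 ]
top camera_center 0.45 [0.593 0.165 0.24 ]
top ink_yellow 0.79 [ 0.771 -0.081  0.   ]
top ink_magenta 0.8 [ 0.737 -0.339  0.   ]
top cartridge_a 0.66 [ 0.609 -0.461  0.   ]
top cartridge_a 0.47 [ 0.764 -0.086  0.   ]
top mouse 0.97 [0.475 0.565 0.   ]
top screwdriver 0.7 [0.795 0.173 0.   ]
top screwdriver 0.28 [ 0.766 -0.093  0.   ]
[0.58853483 0.18733515 0.2571644 ] [  4.65712809  -3.33346842 -13.97647617] 0.02196171372259724 32.775
the job is handed in; nothing more can be done
None
```

The job is handed in, at about 33 s of the 54 s allowed. The middle-sized cyan bottle stands upright on the white pad, let go. The arm is still holding the camera at the second stop with the button squeezed in.

**Bottle:** I pinched it lightly near the cap, so lifting swung it most of the way up, and dragging its base along the bench took out most of the rest. I set it down, re-gripped it and carried it to the pad. A picture after release showed it upright and well inside the disc; my final camera estimates put it within about 15 mm of the pad's centre.

**Mast:** The opening read 21.9 mm with the button in. The pull was about 5 N on the upper section and 10–11 N on the lower one. It stopped 120 mm up, where the force rose to 14 N. At hand-in the opening was 22.0 mm and the pull 14 N.

**Checks that disagreed:**
- The visible fingertips sat about 30 mm short of the reported TCP. The first pinch was therefore high on the body, and the bottle hung about 25° off until I corrected it.
- The re-grip meant for the body closed on the cap instead (27 mm instead of 40). It held, and I allowed for the offset on the mast grip.

**Other things on the bench:** The bystanders still detected were within 1–2 cm of where they started, which is about the detection noise. The small cyan bottle was not detected in the final check. It still appeared in place in the last detection that found it, after the bottle had been placed.

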